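# Filter on the bar, cuvette in the light path

### The arm

A 6-joint arm with a two-finger parallel gripper is mounted at the origin on a cart in front of the work surface, level with it; the furniture and walls round the work are solid. World frame = base frame: x ahead of the robot, y to its left, z up, the work surface at z = 0. Lengths are in m, angles in rad, forces in N, time in s.
With the tool pointing down it reaches from about 0.35 to 0.775 m from the base axis. Payload 7.3 kg.
Tool frame: the origin (TCP) lies midway between the tips of the shut fingers; the grasp point (between the pads) lies 19 mm behind it (robot.tcp_to_grasp is the distance from the TCP to the grasp point, in m); x points along the fingers, z is the direction in which the jaws open and shut, and the axes are right-handed (so a half turn about x gives the same grasp; the last joint's range is limited). The gripper opens to 92 mm and grips with 3 to 60 N. Pads are 19 mm wide; open, the fingers measure 130 mm over their backs; the gripper's body (75 mm by 190 mm) begins 47 mm behind the grasp point.
Start: joints at [-1.297, 0.342, 1.524, -0, 1.275, -0.146], TCP at [0.214, -0.479, 0.227] pointing down, gripper open.
Joint ranges: [-2.53, 2.53], [-0.77, 2.02], [0.04, 2.7], [-1, 4.14], [0.28, 2.66], [-3.11, 3.11]. Speed limits (rad/s): [2.57, 2.57, 3.14, 3.14, 3.14, 3.14].

### API

Orientations are given as [roll, pitch, yaw] about the fixed x, y, z axes, in that order (R = Rz(yaw) Ry(pitch) Rx(roll)).
In Python, from cell import robot gives the robot as it stands.
- The arm moves only by the tool move_arm, never from a script. Its argument "deltas" is a list of rows, each an object with "dp": the shift along the tool's x, y, z in m, a list of three; "turn": the turn, a rotation vector about the tool's x, y, z in degrees, a list of three. A call has 1 to 10 rows; each row is the pose to reach, as a shift and turn from the pose commanded when the call began, along the tool's axes at that moment; what a row does not reach only later rows make up. A row lasts 1/10 s, in which the tool goes at most 50 mm and 8.59 degrees, less where a joint would pass 70% of its speed; a pose out of reach is approached as far as the arm can. A call with a gripper value outside its range is refused whole. "hand" is the finger opening in m, from 0 to 0.0918, set as the call begins (left out, the last holds). The fingers move at their own pace and stop on an object; "squeeze" is the grip in N (left out, the last holds). Time passes only in rows, so rows that repeat a pose let the fingers close. It gives the time, the measured TCP pose, the force and the opening at its end, in the units of the state.
- robot.observe(): the state, without advancing time (a new reading comes with each control period).
- robot.read_camera(name): name is "scene" or "top" or "wrist"; returns (picture, depth): 420x560x3 uint8, red, green, blue; 420x560 float32, m along the optical axis (not along the pixel's ray), 0 where there is no reading.
- robot.camera_info(name): a dict with "fx", "fy", "cx", "cy" (pixels), "R" (3x3) and "t" (3): a world point X has camera coordinates R X + t. Camera axes: x right, y down, z forward; pixel columns grow to the right and rows downward; lengths in m; the calibration is good to about 2 mm. A picture is of the moment at which its call begins: read the wrist's pose just before it. camera_info takes no time and is no camera call; for the wrist camera it gives the pose at the moment of the call.
- robot.hand_in(): hands the job in, once; it reports no verdict.
The state is a dict: "time": time; "qpos": joint angles; "qvel": joint speeds; "joint_efforts": joint torques, N m; "tool_pos": TCP position; "tool_rot": TCP orientation; "contact_force": force on the tool from outside, world axes, zero at the start; "torque": the same for the moment, N m; "opening": finger opening in m.
Only numpy, scipy, OpenCV 4.12 (cv2) and the standard library are available. Lean on these libraries where they do the work, as an engineer would, in place of code of your own. Each camera call takes 0.05 s, during which the arm holds its last target.

### The job

Take a reading on the small open photometer: first hang the amber filter saddle over the horizontal bar, sitting down on the bar at its middle with one leg on each side so that the light path goes through its panes, and let go of it. Then take the green-capped cuvette out of the blue rack, gripping it by its two frosted faces only and never touching its clear faces, and hold it upright in the air centred over the ring mark on the photometer, clear faces square to the light path and the lower half of the clear faces level with the lamp and detector; finish while still holding it there, at rest and touching nothing else. Leave the white-capped cuvette in the rack and do not knock over the small brown bottle.

Things in the scene. Friction and masses are not known exactly. Their poses are not given: they have to be found in the camera images.
- photometer: Photometer, fixed: aluminium base 130 x 290 x 12 mm, white lamp head (y = +155 mm) and detector head (y = -83 mm), each 44 x 36 mm, tops 95 mm above the table, and a filter bar between them. Origin on the table under the ring mark where the cuvette is held. y = light path, x = along the filter bar, z up. Free gap for the cuvette: y = -57 to +70 mm.
- beam_point (a point): Point of the light path straight above the ring mark, 75 mm above the table, 63 mm above the base plate; axes as the photometer's (y = light path).
- bar_top (a point): Middle of the top face of the filter bar, 103 mm above the table. The bar is a steel square bar 14 x 14 mm, running along this point's x for 130 mm; its round posts (12 mm) stand at x = -58 and +58 mm under it. The light path crosses under its middle, 28 mm below its top face. Axes as the photometer's.
- filter: Loose filter saddle, about 120 g: light grey inverted U, an amber pane in each leg, yellow fin on top; starts on the table. Origin mid underside. x along its 66 mm length, y across the legs (3 mm thick, 26 mm apart inside, feet flared to 41 mm over all). Roof underside 50 mm, roof top 54 mm up. Same after a half turn. On the bar, x lies along the bar and the roof rests on it.
- filter_fin (a point): Centre of the saddle's yellow fin, the part to grip: 10 mm thick (y), 34 mm long (x), rising from 54 to 89 mm above the saddle's origin; this point is 71.5 mm above the origin. Axes as the saddle's.
- filter_pane (a point): Centre of the saddle's amber panes (each 40 mm wide, 28 mm high), midway between the two legs, 22 mm above the saddle's origin. Axes as the saddle's.
- cuvette_centre (a point): Centre of the green-capped cuvette, about 50 g, 72 mm high, 36 mm above its underside. Clear faces look along x (25 mm apart); white frosted faces look along y (18 mm apart, 24 mm wide, from the underside to 66 mm up); the cap is 20 x 13.5 mm, narrower than the glass. z up. Same after a half turn.
- cuvette_window (a point): Point on the axis of the green-capped cuvette 20 mm above its underside, in the lower half of its clear faces: this point belongs in the light path. Axes as cuvette_centre.
- rack: Blue cuvette rack, fixed, 130 (x) x 56 (y) x 24 mm, origin under its centre. Two pockets at x = -35 and +35 mm, 20 mm deep (floor 4 mm up), about 1.2 mm clear on each side, hold the cuvettes with clear faces looking along the rack's x; 52 mm of each cuvette stands above the rack.
- blank_centre (a point): Centre of the other cuvette, of the same make and size but with a white cap; it stays in the rack. Which pocket holds which cuvette changes.
- small_bottle: Small brown glass bottle with a white cap, 48 mm wide, 99 mm high, standing loose behind the work; origin at its underside. It stays upright.
Not all that is in view belongs to the job. There is more than one size of the filter; the one meant has the size given above.

How it is judged:
On the way, in this order (a step that is already met when the one before it is completed fails the run):
1. the filter saddle hangs on the middle of the bar, let go (x of filter_pane in the frame of bar_top between -0.015 and 0.015 m and y of filter_pane in the frame of bar_top between -0.009 and 0.009 m and z of filter_pane in the frame of bar_top between -0.033 and -0.024 m and angle between the x axis of filter_pane and the x axis of bar_top, either way round below 0.2 rad and angle between filter_pane's own z axis and vertical below 0.15 rad and contact force between filter and photometer above 0.2 N and contact force between each of the arm, the fingers and filter below 0.1 N), for 0.3 s.
2. the green-capped cuvette is lifted clear of the rack in the fingers (height (world z) of cuvette_window above 0.055 m and contact force between the fingers and cuvette above 1 N), for 0.2 s.
At the end, for the whole second after the job is handed in: Saddle on the bar, let go: within 15 mm of its middle, 0.2 rad. Green-capped cuvette held still, touching nothing else: window point within 7 mm of the light path sideways, 13 mm in height, 18 mm of the ring mark along it; square and upright to 0.14 rad. White-capped one and bottle left (all of step 1 and x of cuvette_window in the frame of beam_point between -0.007 and 0.007 m and y of cuvette_window in the frame of beam_point between -0.018 and 0.018 m and z of cuvette_window in the frame of beam_point between -0.013 and 0.013 m and angle between the x axis of cuvette_window and the y axis of beam_point, either way round below 0.14 rad and angle between cuvette_window's own z axis and vertical below 0.14 rad and contact force between the fingers and cuvette above 1 N and contact force between cuvette and photometer below 0.1 N and contact force between cuvette and filter below 0.1 N and linear speed of cuvette below 0.03 m/s and distance of blank_centre from where it was at the start of the episode below 0.015 m and angle between small_bottle's own z axis and vertical below 0.3 rad); the arm keeps its last pose, push and grip.
It fails at once if the fingers touch a clear face of the green-capped cuvette (contact force between the fingers and cuvette_c0 above 0.3 N or contact force between the fingers and cuvette_c1 above 0.3 N).
It fails at once if the white-capped cuvette is pulled out of the rack or knocked (distance of blank_centre from where it was at the start of the episode above 0.015 m).
It fails at once if the brown bottle is knocked over (angle between small_bottle's own z axis and vertical above 0.5 rad).
It also fails if it takes over 54 s, if anything falls off the work surface, if the arm or the gripper's body presses on something with over 40 N, if the wrist force passes 120 N, or if a joint passes its speed limit or range.

## Working session

There is one attempt and no reset: what is moved stays moved. The work goes in short steps, Python scripts to look and compute and a tool call to move; the robot and the scene stay as the last step left them, time stands still between calls to the robot, and variables do not carry over. Pictures are saved under pics/ and viewed, and the job is handed in when it is done.

Besides the shell and the picture viewer there is one more tool, called as name([rows], argument=value, ...), one row to a line, values as JSON. move_arm: Moves the arm, as the interface text tells. Its arguments: {"type":"object","properties":{"deltas":{"type":"array"},"hand":{"type":"number"},"squeeze":{"type":"number"}},"required":["deltas"]}

```bash
ls; mkdir -p pics
python3 - <<'E'
from cell import robot
import cv2,numpy as np
s=robot.observe();print(s['time'],s['tool_pos'],s['tool_rot'],s['opening'])
for n in ["scene","top"]:
    p,d=robot.read_camera(n);cv2.imwrite(f"pics/{n}0.png",p[:,:,::-1]);np.savez(f"/tmp/{n}0.npz",p=p,d=d)
    print(n,robot.camera_info(n))
E
```

```text
pics
0.0 [ 0.21387016 -0.47902262  0.22601967] [2.99168754 1.56921158 1.84063691] 0.09163776573219888
scene {'fx': 432.5562840818932, 'fy': 432.5562840818932, 'cx': 282.558580268692, 'cy': 207.4622967166003, 'R': array([[ 0.82859223, -0.55984381,  0.0031335 ],
       [-0.37026322, -0.55218602, -0.74699112],
       [ 0.41992863,  0.61779082, -0.66482663]]), 't': array([-0.4526375 ,  0.26129287,  1.01515098])}
top {'fx': 378.9188076785382, 'fy': 378.9188076785382, 'cx': 276.40663437239846, 'cy': 206.32395940025017, 'R': array([[-2.72269225e-02, -9.99629199e-01, -3.99460588e-04],
       [-9.96310719e-01,  2.71690672e-02, -8.14051189e-02],
       [ 8.13857867e-02, -1.81842400e-03, -9.96681016e-01]]), 't': array([1.08414805e-03, 5.70444997e-01, 1.21843189e+00])}
```

View pics/scene0.png

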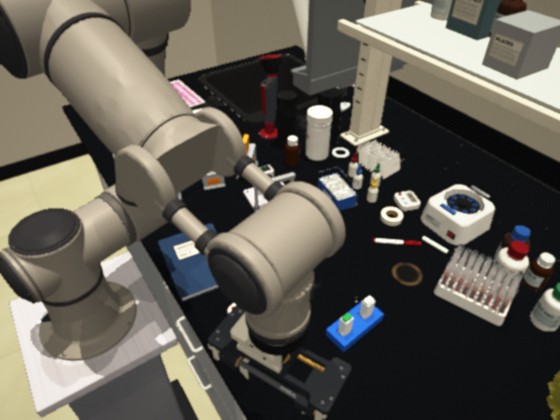

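View pics/top0.png

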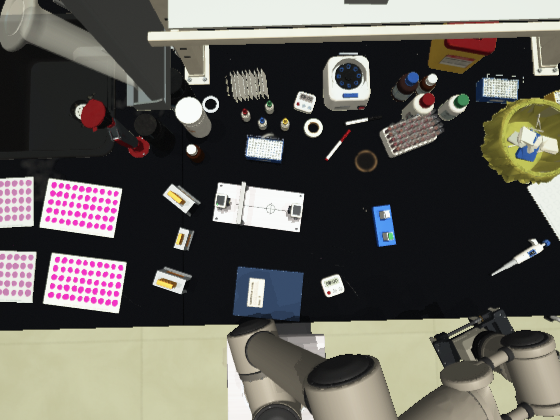

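The top view shows three saddle candidates at (180,198), (184,238) and (171,281). The photometer is at (260,206), the rack at (384,226) and the brown bottle at (194,152). Next I'll take close crops and get world coordinates.

```bash
cat > h.py <<'E'
import numpy as np,cv2
def unproj(info,u,v,d):
    X=np.array([(u-info['cx'])/info['fx']*d,(v-info['cy'])/info['fy']*d,d*np.ones_like(u,float)])
    return (info['R'].T@(X-info['t'].reshape(3,1).repeat(X.shape[1],1))).T
def ray(info,u,v,z):
    dr=info['R'].T@np.array([(u-info['cx'])/info['fx'],(v-info['cy'])/info['fy'],1.]);c=-info['R'].T@info['t']
    return c+dr*(z-c[2])/dr[2]
def proj(info,X):
    c=info['R']@np.asarray(X,float)+info['t'];return c[0]/c[2]*info['fx']+info['cx'],c[1]/c[2]*info['fy']+info['cy']
E
python3 - <<'E'
from cell import robot
from h import *
i=robot.camera_info("top");z=np.load("/tmp/top0.npz");p,d=z['p'],z['d']
a=cv2.resize(p[170:310,140:320],None,fx=4.4,fy=4.2,interpolation=cv2.INTER_CUBIC)
cv2.imwrite("pics/crop_top.png",a[:,:,::-1])
hsv=cv2.cvtColor(p,cv2.COLOR_RGB2HSV)
m=cv2.inRange(hsv,(12,110,90),(32,255,255))
n,l,st,c=cv2.connectedComponentsWithStats(m)
v,u=np.mgrid[0:420,0:560]
for k in range(1,n):
    if st[k,4]<15: continue
    s=(l==k)&(d>0);X=unproj(i,u[s],v[s],d[s]); 
    print("yellow",c[k].round(1),st[k,4],X.mean(0).round(3),np.percentile(X[:,2],[5,50,95]).round(3),np.ptp(X,axis=0).round(3), cv2.minAreaRect(X[:,:2].astype(np.float32)))
for name,(x0,x1,y0,y1) in dict(A=(160,205,178,218),B=(165,200,225,255),C=(148,196,262,298)).items():
    s=np.zeros(d.shape,bool);s[y0:y1,x0:x1]=1;s&=d>0
    X=unproj(i,u[s],v[s],d[s]);t=X[(X[:,2]>.012)]
    print(name,len(t),np.percentile(t[:,2],[10,50,90,99]).round(4),cv2.minAreaRect(t[:,:2].astype(np.float32)))
m=cv2.inRange(hsv,(100,180,120),(125,255,255));m[:, :350]=0
n,l,st,c=cv2.connectedComponentsWithStats(m);k=1+st[1:,4].argmax();s=l==k;X=unproj(i,u[s],v[s],d[s])
print("rack",c[k],np.median(X,0),cv2.minAreaRect(X[:,:2].astype(np.float32)))
E
```

```text
yellow [447.2  57. ] 790 [ 1.037 -0.582  0.072] [0.006 0.066 0.138] [0.209 0.269 0.417] ((0.9780052304267883, -0.5399998426437378), (0.15326687693595886, 0.2645036578178406), 50.99330520629883)
yellow [523.2 140.5] 3134 [ 0.754 -0.802  0.081] [0.014 0.092 0.122] [0.328 0.287 0.128] ((0.7971992492675781, -0.8202961087226868), (0.24038471281528473, 0.3637184798717499), 76.50396728515625)
yellow [550.7 127. ] 425 [ 0.801 -0.909  0.058] [0.027 0.059 0.087] [0.116 0.054 0.086] ((0.7825154066085815, -0.9137985706329346), (0.12391996383666992, 0.028474465012550354), 21.306884765625)
yellow [284.9 120.6] 27 [ 0.845 -0.05   0.062] [-0.001  0.069  0.085] [0.038 0.016 0.089] ((0.853053092956543, -0.0504116490483284), (0.013606780208647251, 0.03814292699098587), 84.95606231689453)
yellow [486.5 139.4] 61 [ 0.768 -0.705  0.048] [0.031 0.045 0.07 ] [0.049 0.023 0.05 ] ((0.7727245092391968, -0.7058277130126953), (0.009513982571661472, 0.05057093873620033), 72.45777130126953)
yellow [374.2 162.9] 27 [ 0.71  -0.348  0.   ] [-0.005 -0.     0.004] [0.053 0.021 0.011] ((0.7120514512062073, -0.3475639224
[... 1536 characters left out ...]
6596527, 0.3226945996284485), (0.04828951135277748, 0.013330082409083843), 71.23311614990234)
A 493 [0.072  0.0778 0.1262 0.131 ] ((0.600044846534729, 0.29267948865890503), (0.09676600247621536, 0.04717107117176056), 50.20793151855469)
B 265 [0.0331 0.0531 0.0863 0.0903] ((0.47310397028923035, 0.2903745174407959), (0.03356160596013069, 0.06612834334373474), 70.9625473022461)
C 593 [0.0363 0.077  0.1258 0.1298] ((0.3414127826690674, 0.32353872060775757), (0.09651245921850204, 0.048469629138708115), 70.1043930053711)
rack [413.38095238  77.30952381] [ 0.94848323 -0.44512136  0.1324893 ] ((0.7085878252983093, -0.23780609667301178), (0.027431489899754524, 0.6573085188865662), 49.086463928222656)
```

View pics/crop_top.png

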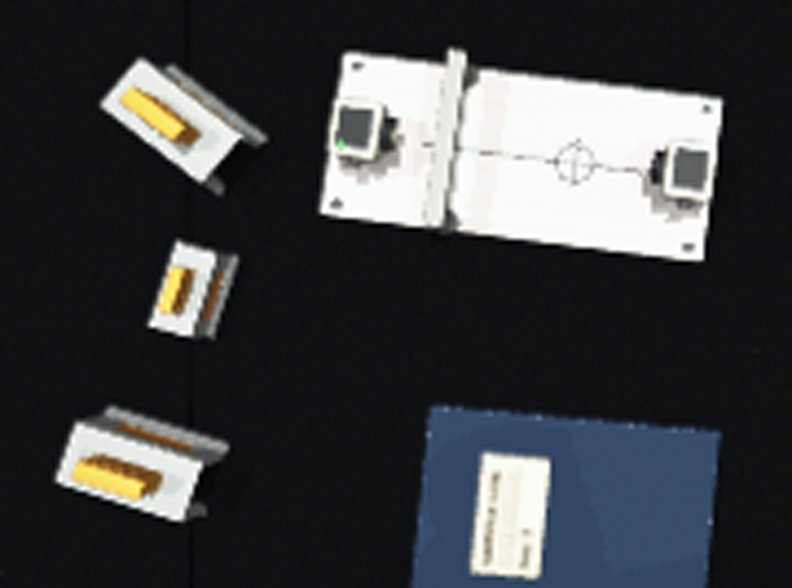

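The choice is saddle B at (184,238): 66 mm long with its fin top at about 0.09 m. A and C are about 97 mm long and 0.13 m tall, so they are the decoys. Next come the photometer and rack estimates.

Run:
```python
from cell import robot
from h import *
i=robot.camera_info("top");z=np.load("/tmp/top0.npz");p,d=z['p'],z['d']
v,u=np.mgrid[0:420,0:560]
hsv=cv2.cvtColor(p,cv2.COLOR_RGB2HSV)
m=cv2.inRange(hsv,(98,120,80),(128,255,255))
s=np.zeros(d.shape,bool);s[200:250,365:402]=1
ss=s&(m>0)&(d>0);X=unproj(i,u[ss],v[ss],d[ss]);print("rack",len(X),np.median(X,0).round(3));
t=X[np.abs(X[:,2]-.024)<.008];print(cv2.minAreaRect(t[:,:2].astype(np.float32)))
X=unproj(i,u[s],v[s],d[s]);c=X[X[:,2]>.05];print(c[c[:,1].argsort()].round(3)[:60:4])
g=s&(cv2.inRange(hsv,(45,100,60),(80,255,255))>0);print('green px',u[g].mean(),v[g].mean(),unproj(i,u[g],v[g],d[g]).mean(0))
# photometer: crop->px
f=lambda a,b:(140+a/4.4,170+b/4.2)
for n,(a,b),h in [("ring",(575,162),.012),("lamp",(360,128),.095),("det",(690,170),.095),("bar1",(457,52),.103),("bar0",(434,225),.103)]:
    print(n,ray(i,*f(a,b),h).round(4))
s=np.zeros(d.shape,bool);s[175:235,205:312]=1;X=unproj(i,u[s],v[s],d[s]);t=X[np.abs(X[:,2]-.012)<.004];print(cv2.minAreaRect(t[:,:2].astype(np.float32)))
b=X[np.abs(X[:,2]-.103)<.006];print(b.mean(0),cv2.minAreaRect(b[:,:2].astype(np.float32)))
s=np.zeros(d.shape,bool);s[142:162,184:204]=1;X=unproj(i,u[s],v[s],d[s]);b=X[X[:,2]>.085];print("bottle",b.mean(0))
a=cv2.resize(p[195:260,355:415],None,fx=9,fy=9,interpolation=cv2.INTER_CUBIC)
cv2.imwrite("pics/crop_rack.png",a[:,:,::-1])
print(robot.camera_info("wrist"))
```

```text
rack 591 [ 0.499 -0.357  0.023]
((0.4982302784919739, -0.36364907026290894), (0.12953470647335052, 0.057125918567180634), 6.051828861236572)
[[ 0.457 -0.377  0.069]
 [ 0.476 -0.374  0.07 ]
 [ 0.46  -0.372  0.077]
 [ 0.542 -0.37   0.066]
 [ 0.454 -0.369  0.073]
 [ 0.463 -0.369  0.077]
 [ 0.467 -0.367  0.072]
 [ 0.451 -0.366  0.072]
 [ 0.47  -0.365  0.079]
 [ 0.46  -0.365  0.078]
 [ 0.521 -0.364  0.05 ]
 [ 0.532 -0.363  0.075]
 [ 0.526 -0.363  0.075]
 [ 0.457 -0.362  0.077]
 [ 0.467 -0.362  0.07 ]]
green px 390.2307692307692 235.8846153846154 [ 0.46387249 -0.366644    0.07552567]
ring [0.5642 0.0046 0.012 ]
lamp [0.5871 0.1539 0.095 ]
det [ 0.5498 -0.0769  0.095 ]
bar1 [0.6405 0.0839 0.103 ]
bar0 [0.5141 0.1025 0.103 ]
((0.5682097673416138, 0.04609754681587219), (0.28912603855133057, 0.13480061292648315), 81.0732650756836)
[0.57652068 0.08740833 0.10165708] ((0.5541275143623352, 0.042908623814582825), (0.2555845379829407, 0.12567991018295288), 65.33749389648438)
bottle [0.74591575 0.24327345 0.11047854]
{'fx': 373.9372623545582, 'fy': 373.9372623545582, 'cx': 278.89089235993254, 'cy': 212.45737461599, 'R': array([[ 4.07178589e-01, -9.13348382e-01, -5.74276364e-04],
       [-8.85506107e-01, -3.94920170e-01,  2.44779479e-01],
       [-2.23795734e-01, -9.91604375e-02, -9.69578608e-01]]), 't': array([-0.52490551, -0.03018394,  0.38929439])}
```

View pics/crop_rack.png

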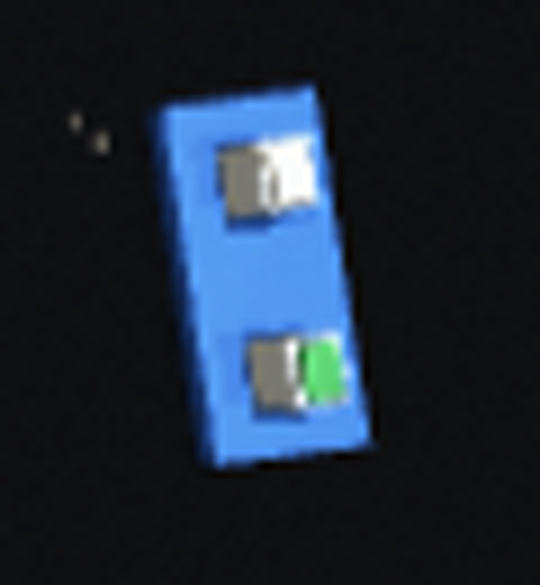

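```bash
cat >> h.py <<'E'
from scipy.spatial.transform import Rotation as Ro
def Rtool(s): return Ro.from_euler('xyz',s['tool_rot']).as_matrix()
def target(phi_deg):
    f=np.radians(phi_deg);x=np.array([0,0,-1.]);z=np.array([np.cos(f),np.sin(f),0]);return np.column_stack([x,np.cross(z,x),z])
def plan(s,p,phi):
    "rows from the present pose to TCP p with jaw axis at phi (mod 180)"
    R=Rtool(s);best=None
    for k in (0,180):
        r=Ro.from_matrix(R.T@target(phi+k)).as_rotvec(degrees=True)
        if best is None or np.linalg.norm(r)<np.linalg.norm(best): best=r
    dp=R.T@(np.array(p)-s['tool_pos'])
    print("dp",dp.round(4),"turn",best.round(2),"rows>=",max(np.linalg.norm(dp)/.05,np.linalg.norm(best)/8.59).round(1)); return dp,best
E
python3 - <<'E'
from cell import robot
from h import *
s=robot.observe();R=Rtool(s);print(R.round(3));i=robot.camera_info("wrist");C=-i['R'].T@i['t'];print("cam",C,"in tool",R.T@(C-s['tool_pos']),"axes in tool",(R.T@i['R'].T).round(3))
print("jaw phi",np.degrees(np.arctan2(R[1,2],R[0,2])))
plan(s,(.46-.0,-.366,.30),97)
E
```

```text
[[-0.     0.913  0.408]
 [ 0.001  0.408 -0.913]
 [-1.     0.    -0.001]]
cam [ 0.27412465 -0.45273925  0.38453848] in tool [-0.15840046  0.06575874  0.00029515] axes in tool [[-0.001 -0.245  0.97 ]
 [-0.    -0.97  -0.245]
 [ 1.    -0.001  0.001]]
jaw phi -65.94551061944479
dp [-0.0738  0.2708 -0.003 ] turn [17.05 -0.08  0.  ] rows>= 5.6
```

move_arm([
  {"dp": [0, 0.045, 0], "turn": [3, 0, 0]},
  {"dp": [0, 0.09, 0], "turn": [6, 0, 0]},
  {"dp": [0, 0.135, 0], "turn": [9, 0, 0]},
  {"dp": [0, 0.18, -0.001], "turn": [12, 0, 0]},
  {"dp": [0, 0.225, -0.002], "turn": [15, 0, 0]},
  {"dp": [0, 0.26, -0.003], "turn": [17, 0, 0]},
  {"dp": [0, 0.271, -0.003], "turn": [17, 0, 0]},
  {"dp": [0, 0.271, -0.003], "turn": [17, 0, 0]},
  {"dp": [0, 0.271, -0.003], "turn": [17, 0, 0]},
])

```text
time: 1.0
tool_pos: [0.4593, -0.3666, 0.2264]
tool_rot: [-1.872, 1.57, 2.963]
contact_force: [-1.8, -0.1, 0.2]
opening: 0.0917
```

Run:
```python
from cell import robot
from h import *
s=robot.observe();print(s['time'],s['tool_pos'],s['qpos'].round(2) if hasattr(s['qpos'],'round') else s['qpos'],np.abs(s['qvel']).max())
i=robot.camera_info("wrist");p,d=robot.read_camera("wrist");cv2.imwrite("pics/w1.png",p[:,:,::-1]);np.savez("/tmp/w1.npz",p=p,d=d,**i)
```

```text
1.0 [ 0.45930696 -0.36663159  0.2263625 ] [-0.8   0.46  1.34 -0.    1.34  0.64] 0.020625009463174648
```

View pics/w1.png

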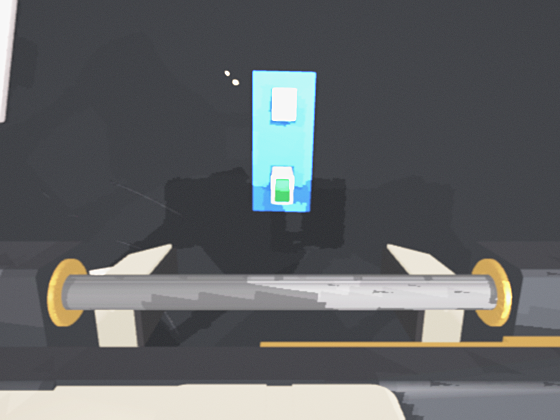

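The wrist view shows the rack with corners at about (253,71), (316,73), (310,211) and (253,210). The green cap is near the fingers at (283,188), and the white cap is at (285,103).

Run:
```python
from h import *
z=np.load("/tmp/w1.npz");p,d=z['p'],z['d'];i={k:z[k] for k in('fx','fy','cx','cy','R','t')}
v,u=np.mgrid[0:420,0:560]
hsv=cv2.cvtColor(p,cv2.COLOR_RGB2HSV)
m=(cv2.inRange(hsv,(88,80,80),(128,255,255))>0)&(v<225)&(u>230)&(u<340)&(d>0)
X=unproj(i,u[m],v[m],d[m]);t=X[np.abs(X[:,2]-.024)<.005];print("rack",np.median(t,0),cv2.minAreaRect(t[:,:2].astype(np.float32)))
g=(cv2.inRange(hsv,(45,100,60),(80,255,255))>0)&(v<225)&(u>230)&(u<340)
X=unproj(i,u[g],v[g],d[g]);t=X[X[:,2]>.07];print("green",len(t),t.mean(0),cv2.minAreaRect(t[:,:2].astype(np.float32)),np.percentile(X[:,2],[5,50,95]))
w=(v<225)&(u>230)&(u<340)&(d>0)
X=unproj(i,u[w],v[w],d[w]);
for lo,hi,n in[(.45,.50,'lowpocket'),(.51,.56,'hi pocket')]:
    t=X[(X[:,2]>.067)&(X[:,2]<.085)&(X[:,0]>lo-.02)&(X[:,0]<hi)];print(n,len(t),t.mean(0),cv2.minAreaRect(t[:,:2].astype(np.float32)))
a=cv2.resize(p[60:225,235:330],None,fx=3.6,fy=3.6,interpolation=cv2.INTER_CUBIC);cv2.imwrite("pics/w1c.png",a[:,:,::-1])
```

```text
rack [ 0.48645215 -0.36251818  0.02438383] ((0.5009821653366089, -0.36495548486709595), (0.13033391535282135, 0.05573088675737381), 5.943373680114746)
green 227 [ 0.46518093 -0.36871174  0.07632304] ((0.4664453864097595, -0.3683033287525177), (0.019240936264395714, 0.010974307544529438), 7.252015590667725) [0.07500007 0.07639936 0.07753534]
lowpocket 608 [ 0.46723082 -0.36810547  0.07402305] ((0.4663539528846741, -0.36834830045700073), (0.024762503802776337, 0.017931226640939713), 6.746933937072754)
hi pocket 708 [ 0.53571024 -0.36122774  0.07401512] ((0.535783052444458, -0.36090460419654846), (0.0249469093978405, 0.01794573850929737), 7.077108860015869)
```

View pics/w1c.png

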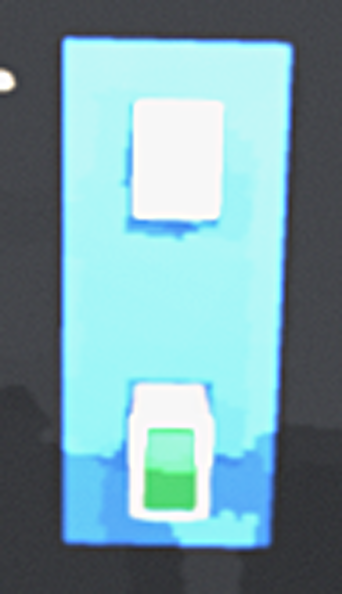

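Run:
```python
from cell import robot
from h import *
s=robot.observe();plan(s,(.43,.17,.23),-100)
```

```text
dp [-0.0034  0.0367 -0.5365] turn [17.   -0.    0.05] rows>= 10.8
```

move_arm([
  {"dp": [0, 0.003, -0.045], "turn": [2, 0, 0]},
  {"dp": [0, 0.006, -0.09], "turn": [4, 0, 0]},
  {"dp": [0, 0.009, -0.135], "turn": [6, 0, 0]},
  {"dp": [0, 0.012, -0.18], "turn": [8, 0, 0]},
  {"dp": [0, 0.015, -0.225], "turn": [10, 0, 0]},
  {"dp": [0, 0.018, -0.27], "turn": [12, 0, 0]},
  {"dp": [0, 0.021, -0.315], "turn": [14, 0, 0]},
  {"dp": [0, 0.024, -0.36], "turn": [16, 0, 0]},
  {"dp": [0, 0.027, -0.405], "turn": [17, 0, 0]},
  {"dp": [0, 0.03, -0.45], "turn": [17, 0, 0]},
])

```text
time: 2.05
tool_pos: [0.4342, 0.0843, 0.2271]
tool_rot: [1.323, 1.57, -0.424]
contact_force: [0.1, 0.7, -1.3]
opening: 0.0919
```

Run:
```python
from cell import robot
from h import *
s=robot.observe();print(s['qpos']);plan(s,(.43,.17,.23),-100)
```

```text
[ 1.85289794e-02  1.89348139e-01  1.73451272e+00 -4.37341825e-04
  1.21686660e+00  1.76594010e+00]
dp [-0.003  -0.0191 -0.0836] turn [-0.11  0.01 -0.05] rows>= 1.7
```

move_arm([
  {"dp": [0, -0.01, -0.04], "turn": [0, 0, 0]},
  {"dp": [0, -0.018, -0.078], "turn": [0, 0, 0]},
  {"dp": [0, -0.019, -0.084], "turn": [0, 0, 0]},
  {"dp": [0, -0.019, -0.084], "turn": [0, 0, 0]},
  {"dp": [0, -0.019, -0.084], "turn": [0, 0, 0]},
])

```text
time: 2.55
tool_pos: [0.4307, 0.1685, 0.2267]
tool_rot: [0.107, 1.57, -1.639]
contact_force: [0.5, -0.1, -1.3]
opening: 0.0919
```

Run:
```python
from cell import robot
from h import *
s=robot.observe();print(s['time'],s['tool_pos'],np.abs(s['qvel']).max())
i=robot.camera_info("wrist");p,d=robot.read_camera("wrist");cv2.imwrite("pics/w2.png",p[:,:,::-1]);np.savez("/tmp/w2.npz",p=p,d=d,**i)
```

```text
2.55 [0.43067144 0.16850191 0.22669539] 0.012847296659807505
```

View pics/w2.png

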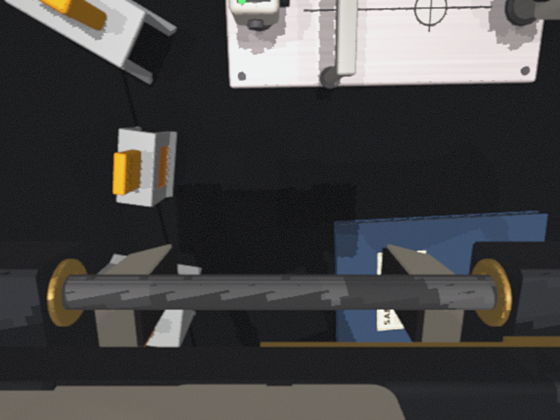

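The wrist view shows saddle B at (145,167), with the fin at (122,172). The photometer is only partly in view, with the ring mark at (431,10) and the bar's near end at (347,73).

Run:
```python
from h import *
from cell import robot
z=np.load("/tmp/w2.npz");p,d=z['p'],z['d'];i={k:z[k] for k in('fx','fy','cx','cy','R','t')}
v,u=np.mgrid[0:420,0:560]
w=(v>115)&(v<220)&(u>95)&(u<190)&(d>0)
X=unproj(i,u[w],v[w],d[w])
for lo,hi,n in[(.084,.095,'fin top'),(.0505,.0585,'roof')]:
    t=X[(X[:,2]>lo)&(X[:,2]<hi)];print(n,len(t),t.mean(0),cv2.minAreaRect(t[:,:2].astype(np.float32)))
t=X[X[:,2]>.015];print('all',np.percentile(t[:,2],[1,50,99]),cv2.minAreaRect(t[:,:2].astype(np.float32)))
a=cv2.resize(p[110:225,90:200],None,fx=5,fy=5,interpolation=cv2.INTER_CUBIC);cv2.imwrite("pics/w2c.png",a[:,:,::-1])
s=robot.observe();print(s['qpos'].round(2) if hasattr(s['qpos'],'round') else s['qpos'])
print(ray(i,431,10,.012))
```

```text
fin top 595 [0.47566885 0.28871267 0.08851578] ((0.47523677349090576, 0.289840430021286), (0.011090552434325218, 0.034222111105918884), 71.18822479248047)
roof 1836 [0.4771229  0.2850543  0.05412023] ((0.475340336561203, 0.29013514518737793), (0.033210281282663345, 0.06608216464519501), 72.07262420654297)
all [0.01701464 0.05427564 0.0900386 ] ((0.47534093260765076, 0.2901245951652527), (0.03333953395485878, 0.06613276898860931), 71.96268463134766)
[ 0.21  0.23  1.69 -0.    1.23  1.95]
[0.56496763 0.00429987 0.012     ]
```

View pics/w2c.png

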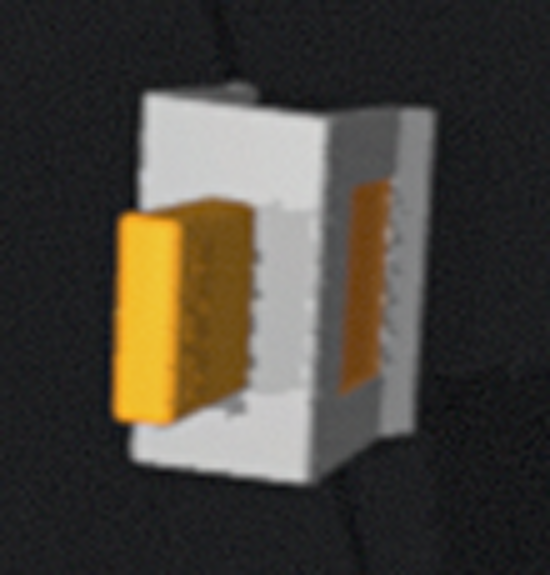

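Run:
```python
from cell import robot
from h import *
s=robot.observe();plan(s,(.4753,.2900,.12),-108.0);plan(s,(.4753,.2900,.06),-108.0)
```

```text
dp [ 0.1066  0.0226 -0.1276] turn [ 7.93  0.03 -0.01] rows>= 3.4
dp [ 0.1666  0.0226 -0.1276] turn [ 7.93  0.03 -0.01] rows>= 4.2
```

move_arm([
  {"dp": [0.02, 0.006, -0.035], "turn": [2, 0, 0]},
  {"dp": [0.04, 0.012, -0.07], "turn": [4, 0, 0]},
  {"dp": [0.06, 0.018, -0.105], "turn": [6, 0, 0]},
  {"dp": [0.085, 0.022, -0.125], "turn": [8, 0, 0]},
  {"dp": [0.1, 0.0226, -0.1276], "turn": [8, 0, 0]},
  {"dp": [0.106, 0.0226, -0.1276], "turn": [8, 0, 0]},
  {"dp": [0.106, 0.0226, -0.1276], "turn": [8, 0, 0]},
  {"dp": [0.106, 0.0226, -0.1276], "turn": [8, 0, 0]},
])

```text
time: 3.4
tool_pos: [0.4756, 0.2909, 0.1216]
tool_rot: [2.121, 1.57, 0.235]
contact_force: [0.2, -0.9, 0.4]
opening: 0.0916
```

Run:
```python
from cell import robot
from h import *
s=robot.observe();plan(s,(.4753,.2900,.06),-108.0)
```

```text
dp [ 0.0616 -0.      0.001 ] turn [-0.03 -0.04 -0.06] rows>= 1.2
```

move_arm([
  {"dp": [0.02, 0, 0.001], "turn": [0, 0, 0]},
  {"dp": [0.045, 0, 0.001], "turn": [0, 0, 0]},
  {"dp": [0.059, 0, 0.001], "turn": [0, 0, 0]},
  {"dp": [0.06, 0, 0.001], "turn": [0, 0, 0]},
  {"dp": [0.06, 0, 0.001], "turn": [0, 0, 0]},
  {"dp": [0.06, 0, 0.001], "turn": [0, 0, 0]},
])

```text
time: 4.0
tool_pos: [0.4755, 0.2911, 0.0622]
tool_rot: [2.257, 1.568, 0.372]
contact_force: [-0.7, 0.3, 0.3]
opening: 0.0917
```

move_arm([
  {"dp": [0, 0, 0]},
  {"dp": [0, 0, 0]},
  {"dp": [0, 0, 0]},
  {"dp": [0, 0, 0]},
  {"dp": [0, 0, 0]},
  {"dp": [0, 0, 0]},
  {"dp": [0, 0, 0]},
  {"dp": [0, 0, 0]},
], hand=0.0, squeeze=30)

```text
invalid input
```

move_arm([
  {"dp": [0, 0, 0], "turn": [0, 0, 0]},
  {"dp": [0, 0, 0], "turn": [0, 0, 0]},
  {"dp": [0, 0, 0], "turn": [0, 0, 0]},
  {"dp": [0, 0, 0], "turn": [0, 0, 0]},
  {"dp": [0, 0, 0], "turn": [0, 0, 0]},
  {"dp": [0, 0, 0], "turn": [0, 0, 0]},
  {"dp": [0, 0, 0], "turn": [0, 0, 0]},
  {"dp": [0, 0, 0], "turn": [0, 0, 0]},
], hand=0.0, squeeze=30)

```text
time: 4.8
tool_pos: [0.4745, 0.2909, 0.0606]
tool_rot: [-0.203, 1.571, -2.087]
contact_force: [-0.6, 0.3, -0.1]
opening: 0.0325
```

move_arm([
  {"dp": [0, 0, 0], "turn": [0, 0, 0]},
  {"dp": [0, 0, 0], "turn": [0, 0, 0]},
  {"dp": [0, 0, 0], "turn": [0, 0, 0]},
  {"dp": [0, 0, 0], "turn": [0, 0, 0]},
  {"dp": [0, 0, 0], "turn": [0, 0, 0]},
  {"dp": [0, 0, 0], "turn": [0, 0, 0]},
])

```text
time: 5.4
tool_pos: [0.4745, 0.2909, 0.0606]
tool_rot: [-0.248, 1.571, -2.132]
contact_force: [0.9, -0.7, -0.7]
opening: 0.0098
```

Run:
```python
from cell import robot
from h import *
s=robot.observe();print(s['opening'],s['tool_pos']);plan(s,(.46,.10,.225),-98.8)
```

```text
0.009809578519262825 [0.47453055 0.29085903 0.06062447]
dp [-0.1643  0.045   0.1861] turn [-9.15  0.01  0.  ] rows>= 5.0
```

move_arm([
  {"dp": [-0.03, 0, 0], "turn": [0, 0, 0]},
  {"dp": [-0.08, 0, 0], "turn": [0, 0, 0]},
  {"dp": [-0.13, 0.005, 0.02], "turn": [-2, 0, 0]},
  {"dp": [-0.17, 0.02, 0.05], "turn": [-3, 0, 0]},
  {"dp": [-0.195, 0.04, 0.09], "turn": [-5, 0, 0]},
  {"dp": [-0.2, 0.06, 0.13], "turn": [-7, 0, 0]},
  {"dp": [-0.2, 0.08, 0.17], "turn": [-9, 0, 0]},
  {"dp": [-0.2, 0.1, 0.2], "turn": [-9, 0, 0]},
  {"dp": [-0.2, 0.1, 0.2], "turn": [-9, 0, 0]},
  {"dp": [-0.2, 0.1, 0.2], "turn": [-9, 0, 0]},
])

```text
time: 6.4
tool_pos: [0.5079, 0.0694, 0.2604]
tool_rot: [-1.903, 1.57, 2.651]
contact_force: [-0.4, 0.3, -1.6]
opening: 0.0099
```

Run:
```python
from cell import robot
from h import *
s=robot.observe();print(s['time'],s['tool_pos'],s['opening'],np.abs(s['qvel']).max())
i=robot.camera_info("wrist");p,d=robot.read_camera("wrist");cv2.imwrite("pics/w3.png",p[:,:,::-1]);np.savez("/tmp/w3.npz",p=p,d=d,**i)
```

```text
6.4 [0.50789086 0.06936103 0.26044171] 0.009905231593089975 0.03739617145672948
```

View pics/w3.png

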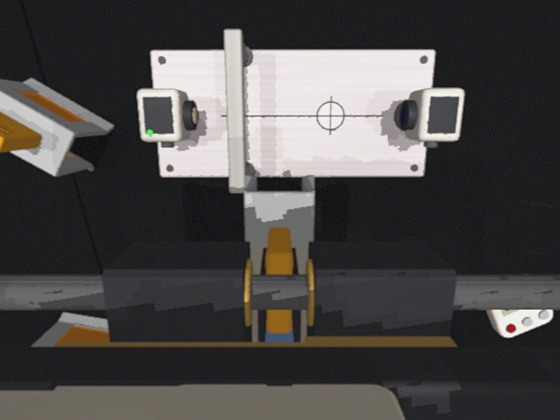

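The whole photometer is in view, with the ring at (331,116), the bar from (234,30) to (237,192), and the lamp at the left. The saddle hangs in the fingers at (279,225).

Run:
```python
from h import *
from cell import robot
z=np.load("/tmp/w3.npz");p,d=z['p'],z['d'];i={k:z[k] for k in('fx','fy','cx','cy','R','t')}
v,u=np.mgrid[0:420,0:560]
w=(v<180)&(u>125)&(u<480)&(d>0)
X=unproj(i,u[w],v[w],d[w])
t=X[np.abs(X[:,2]-.012)<.004];r=cv2.minAreaRect(t[:,:2].astype(np.float32));print('base',np.median(t[:,2]),r)
w=(v<200)&(u>215)&(u<250)&(d>0);Y=unproj(i,u[w],v[w],d[w])
b=Y[np.abs(Y[:,2]-.103)<.006];b=b
r2=cv2.minAreaRect(b[:,:2].astype(np.float32));print('bar',np.median(b[:,2]),len(b),r2)
# ends of bar near x: limit
for n,(x0,x1) in dict(lamp=(135,190),det=(410,470)).items():
    w=(v<160)&(v>80)&(u>x0)&(u<x1)&(d>0);Y=unproj(i,u[w],v[w],d[w]);b=Y[np.abs(Y[:,2]-.095)<.005];print(n,np.median(b[:,2]),cv2.minAreaRect(b[:,:2].astype(np.float32)))
ring=ray(i,331,116,.012);print('ring',ring)
a,b_=ray(i,222,115.5,.012),ray(i,385,117,.012);print('line yaw',np.degrees(np.arctan2(*(a-b_)[[1,0]])))
a=cv2.resize(p[20:210,200:360],None,fx=4,fy=3.1*1,interpolation=cv2.INTER_CUBIC);cv2.imwrite("pics/w3c.png",a[:,:,::-1])
# saddle in hand
s=robot.observe();R=Rtool(s)
w=(v>180)&(v<260)&(u>235)&(u<325)&(d>0);Y=unproj(i,u[w],v[w],d[w]);T=(Y-s['tool_pos'])@R
ro=T[(np.abs(T[:,0])<.03)];print('roof in tool',len(ro),np.percentile(ro,[2,50,98],axis=0))
rt=ro[np.abs(ro[:,0]-.006)<.004];print(cv2.minAreaRect(rt[:,1:].astype(np.float32)))
```

```text
base 0.012441793353399285 ((0.5733120441436768, 0.04512584209442139), (0.290647029876709, 0.12920168042182922), 80.83964538574219)
bar 0.1032357937718909 2839 ((0.581425130367279, 0.0943739265203476), (0.014328519813716412, 0.12919732928276062), 80.92843627929688)
lamp 0.09548424568679018 ((0.5914132595062256, 0.1582123041152954), (0.03612649440765381, 0.04359661042690277), 81.037109375)
det 0.09555576953667064 ((0.5540104508399963, -0.07521644234657288), (0.035638514906167984, 0.04360485449433327), 80.92086791992188)
ring [0.56620668 0.00416929 0.012     ]
line yaw 80.39579959152417
roof in tool 4693 [[-0.02820298  0.00991005 -0.01422442]
 [ 0.00607549  0.01994361  0.00105954]
 [ 0.01413852  0.0341073   0.0160243 ]]
((0.0211031511425972, 0.0009104525670409203), (0.02656196430325508, 0.03205409646034241), 0.14816059172153473)
```

View pics/w3c.png

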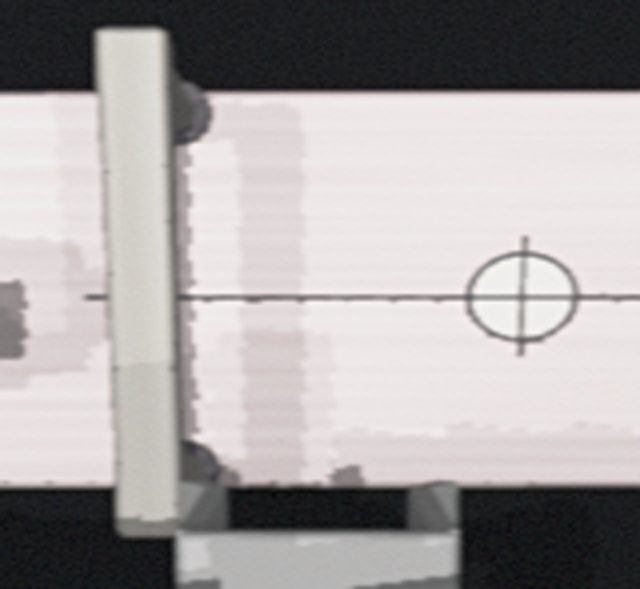

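Run:
```python
from cell import robot
from h import *
s=robot.observe();plan(s,(.5812,.0952,.20),-99.1)
```

```text
dp [ 0.0604  0.0687 -0.0361] turn [ 0.12 -0.02  0.05] rows>= 2.0
```

move_arm([
  {"dp": [0, 0.02, -0.01], "turn": [0, 0, 0]},
  {"dp": [0.01, 0.045, -0.024], "turn": [0, 0, 0]},
  {"dp": [0.02, 0.065, -0.034], "turn": [0, 0, 0]},
  {"dp": [0.04, 0.069, -0.036], "turn": [0, 0, 0]},
  {"dp": [0.06, 0.069, -0.036], "turn": [0, 0, 0]},
  {"dp": [0.06, 0.069, -0.036], "turn": [0, 0, 0]},
  {"dp": [0.06, 0.069, -0.036], "turn": [0, 0, 0]},
])

```text
time: 7.15
tool_pos: [0.5815, 0.0959, 0.2009]
tool_rot: [-1.475, 1.57, 3.083]
contact_force: [0.1, 0.7, -1.0]
opening: 0.01
```

Run:
```python
from cell import robot
from h import *
s=robot.observe();print(s['opening']);plan(s,(.5812,.0952,.115),-99.1)
i=robot.camera_info("wrist");p,d=robot.read_camera("wrist");cv2.imwrite("pics/w4.png",p[:,:,::-1])
i=robot.camera_info("scene");p,d=robot.read_camera("scene");cv2.imwrite("pics/s4.png",p[:,:,::-1])
```

```text
0.010026142925789034
dp [ 0.0859 -0.0001  0.0007] turn [0.25 0.   0.04] rows>= 1.7
```

View pics/w4.png

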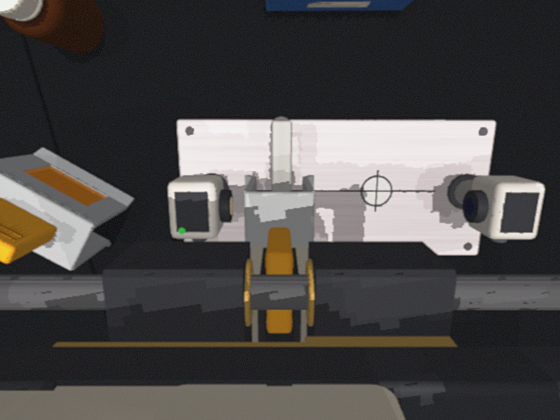

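View pics/s4.png

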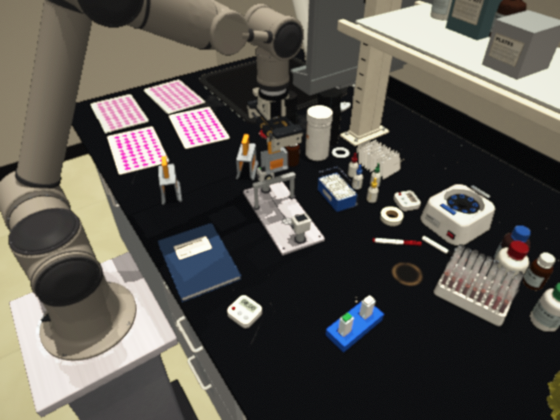

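The saddle at (280,215) straddles the bar at (282,150). The bar sits about 1–2 mm to the right, so I'll shift 1.5 mm and descend.

move_arm([
  {"dp": [0.025, 0, 0.0015], "turn": [0, 0, 0]},
  {"dp": [0.045, 0, 0.0015], "turn": [0, 0, 0]},
  {"dp": [0.06, 0, 0.0015], "turn": [0, 0, 0]},
  {"dp": [0.073, 0, 0.0015], "turn": [0, 0, 0]},
  {"dp": [0.08, 0, 0.0015], "turn": [0, 0, 0]},
  {"dp": [0.083, 0, 0.0015], "turn": [0, 0, 0]},
  {"dp": [0.083, 0, 0.0015], "turn": [0, 0, 0]},
  {"dp": [0.083, 0, 0.0015], "turn": [0, 0, 0]},
])

```text
time: 8.05
tool_pos: [0.5821, 0.0932, 0.1185]
tool_rot: [1.693, 1.569, -0.034]
contact_force: [0.0, 0.2, -1.4]
opening: 0.0095
```

move_arm([
  {"dp": [0.002, 0, 0], "turn": [0, 0, 0]},
  {"dp": [0.004, 0, 0], "turn": [0, 0, 0]},
  {"dp": [0.005, 0, 0], "turn": [0, 0, 0]},
  {"dp": [0.005, 0, 0], "turn": [0, 0, 0]},
  {"dp": [0.005, 0, 0], "turn": [0, 0, 0]},
])

```text
time: 8.55
tool_pos: [0.5818, 0.0931, 0.1137]
tool_rot: [1.634, 1.57, -0.093]
contact_force: [-2.2, 0.0, 4.4]
opening: 0.0098
```

move_arm([
  {"dp": [0, 0, 0], "turn": [0, 0, 0]},
  {"dp": [0, 0, 0], "turn": [0, 0, 0]},
  {"dp": [0, 0, 0], "turn": [0, 0, 0]},
  {"dp": [0, 0, 0], "turn": [0, 0, 0]},
  {"dp": [0, 0, 0], "turn": [0, 0, 0]},
  {"dp": [0, 0, 0], "turn": [0, 0, 0]},
], hand=0.05)

```text
time: 9.15
tool_pos: [0.5816, 0.0931, 0.1126]
tool_rot: [-0.512, 1.571, -2.239]
contact_force: [-0.1, -0.5, -0.3]
opening: 0.0489
```

move_arm([
  {"dp": [-0.015, 0, 0], "turn": [0, 0, 0]},
  {"dp": [-0.05, 0, 0], "turn": [0, 0, 0]},
  {"dp": [-0.09, 0, 0], "turn": [0, 0, 0]},
  {"dp": [-0.1, -0.03, 0.01], "turn": [0, 0, 0]},
  {"dp": [-0.1, -0.05, 0.015], "turn": [0, 0, 0]},
  {"dp": [-0.1, -0.05, 0.015], "turn": [0, 0, 0]},
  {"dp": [-0.1, -0.05, 0.015], "turn": [0, 0, 0]},
])

```text
time: 9.85
tool_pos: [0.5302, 0.0861, 0.213]
tool_rot: [1.653, 1.57, -0.074]
contact_force: [0.3, 0.3, 0.4]
opening: 0.05
```

Run:
```python
from cell import robot
from h import *
s=robot.observe();print(s['time'],s['tool_pos'],s['opening'],np.abs(s['qvel']).max())
i=robot.camera_info("wrist");p,d=robot.read_camera("wrist");cv2.imwrite("pics/w5.png",p[:,:,::-1])
v,u=np.mgrid[0:420,0:560];w=(v<235)&(u>230)&(u<350)&(d>0)
X=unproj(i,u[w],v[w],d[w])
for lo,hi,n in[(.137,.147,'fin top .142'),(.1045,.111,'roof .107'),(.1,.104,'bar')]:
    t=X[(X[:,2]>lo)&(X[:,2]<hi)]
    if len(t)>10: print(n,len(t),t.mean(0),cv2.minAreaRect(t[:,:2].astype(np.float32)))
```

```text
9.85 [0.53016996 0.08612112 0.21301201] 0.0500407583863274 0.024079176221485008
fin top .142 957 [0.5830737  0.09261967 0.14200706] ((0.5828720927238464, 0.09286174178123474), (0.01064181700348854, 0.03356323018670082), 80.33699798583984)
roof .107 3505 [0.58491151 0.09207212 0.10728974] ((0.5811401009559631, 0.09330524504184723), (0.03211415931582451, 0.12473022937774658), 81.0684585571289)
bar 1467 [0.58498277 0.09351014 0.10300539] ((0.5809637904167175, 0.094448983669281), (0.014050195924937725, 0.1289040893316269), 80.9622802734375)
```

View pics/w5.png

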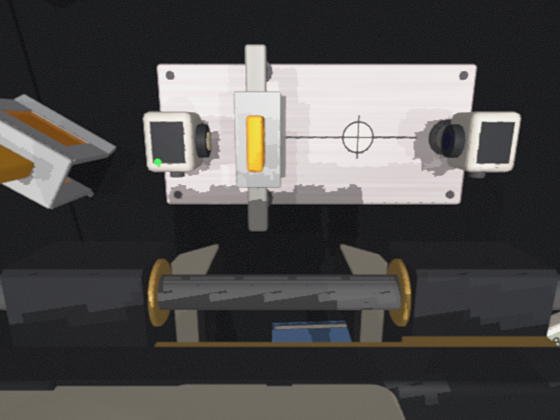

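The saddle sits on the bar. Its fin top is at z 0.142, centred within 2 mm of the bar's middle, and the yaw matches. Next is the cuvette.

Run:
```python
from cell import robot
from h import *
s=robot.observe();plan(s,(.455,-.3675,.20),-83.3)
```

```text
dp [ 0.0127 -0.004   0.4598] turn [-15.65   0.    -0.04] rows>= 9.2
```

move_arm([
  {"dp": [-0.01, 0, 0.045], "turn": [-1.5, 0, 0]},
  {"dp": [-0.01, 0, 0.09], "turn": [-3, 0, 0]},
  {"dp": [-0.01, 0, 0.135], "turn": [-4.5, 0, 0]},
  {"dp": [-0.01, 0, 0.18], "turn": [-6, 0, 0]},
  {"dp": [-0.01, 0, 0.225], "turn": [-7.5, 0, 0]},
  {"dp": [-0.01, 0, 0.27], "turn": [-9, 0, 0]},
  {"dp": [-0.005, 0, 0.315], "turn": [-10.5, 0, 0]},
  {"dp": [0, -0.001, 0.36], "turn": [-12.5, 0, 0]},
  {"dp": [0.005, -0.003, 0.405], "turn": [-14, 0, 0]},
  {"dp": [0.01, -0.004, 0.445], "turn": [-15.6, 0, 0]},
], hand=0.06)

```text
time: 10.9
tool_pos: [0.4565, -0.3556, 0.2018]
tool_rot: [-1.939, 1.571, 2.89]
contact_force: [0.8, 0.8, 0.2]
opening: 0.0597
```

move_arm([
  {"dp": [0, 0, 0.015], "turn": [0, 0, 0]},
  {"dp": [0, 0, 0.015], "turn": [0, 0, 0]},
  {"dp": [0, 0, 0.015], "turn": [0, 0, 0]},
  {"dp": [0, 0, 0.015], "turn": [0, 0, 0]},
])

```text
time: 11.3
tool_pos: [0.4589, -0.3666, 0.2026]
tool_rot: [-2.893, 1.57, 1.937]
contact_force: [0.6, 0.0, 0.7]
opening: 0.0601
```

Run:
```python
from cell import robot
from h import *
s=robot.observe();print(s['time'],s['tool_pos'],s['opening'],np.abs(s['qvel']).max())
i=robot.camera_info("wrist");p,d=robot.read_camera("wrist");cv2.imwrite("pics/w6.png",p[:,:,::-1])
v,u=np.mgrid[0:420,0:560];w=(v<240)&(u>200)&(u<350)&(d>0)
X=unproj(i,u[w],v[w],d[w])
t=X[(X[:,2]>.067)&(X[:,2]<.085)]
for n,t in(('green',t[t[:,0]<.5]),('white',t[t[:,0]>.5])):print(n,len(t),t.mean(0),cv2.minAreaRect(t[:,:2].astype(np.float32)))
t=X[np.abs(X[:,2]-.024)<.004];print('rack',cv2.minAreaRect(t[:,:2].astype(np.float32)))
print(Rtool(s).round(3))
```

```text
11.3 [ 0.4588968  -0.36660541  0.20260458] 0.060113825254457104 0.011156232128151118
green 704 [ 0.46731541 -0.3682235   0.07403461] ((0.46622908115386963, -0.3685646057128906), (0.025281840935349464, 0.01746077463030815), 6.4964823722839355)
white 819 [ 0.535893   -0.36124943  0.07401482] ((0.5358434915542603, -0.36143815517425537), (0.02515309676527977, 0.017321350052952766), 6.432587623596191)
rack ((0.5010071396827698, -0.36490598320961), (0.13054794073104858, 0.055781975388526917), 5.812844276428223)
[[-0.     0.993  0.117]
 [ 0.001  0.117 -0.993]
 [-1.    -0.    -0.001]]
```

View pics/w6.png

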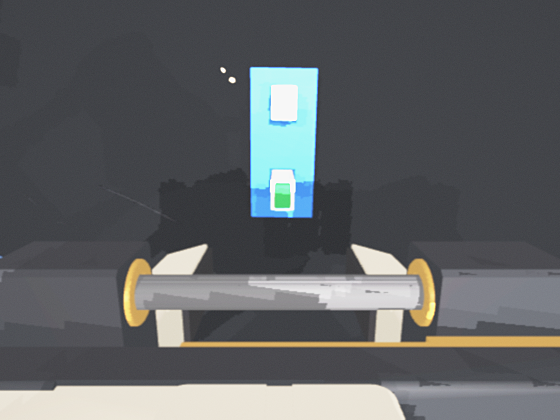

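Run:
```python
from cell import robot
from h import *
s=robot.observe();plan(s,(.4663,-.3685,.085),-83.7)
```

```text
dp [0.1178 0.0071 0.0028] turn [ 0.44 -0.01 -0.  ] rows>= 2.4
```

move_arm([
  {"dp": [0.03, 0.004, 0.002], "turn": [0.4, 0, 0]},
  {"dp": [0.065, 0.007, 0.0028], "turn": [0.4, 0, 0]},
  {"dp": [0.095, 0.007, 0.0028], "turn": [0.4, 0, 0]},
  {"dp": [0.115, 0.007, 0.0028], "turn": [0.4, 0, 0]},
  {"dp": [0.117, 0.007, 0.0028], "turn": [0.4, 0, 0]},
  {"dp": [0.117, 0.007, 0.0028], "turn": [0.4, 0, 0]},
  {"dp": [0.117, 0.007, 0.0028], "turn": [0.4, 0, 0]},
  {"dp": [0.117, 0.007, 0.0028], "turn": [0.4, 0, 0]},
])

```text
time: 12.15
tool_pos: [0.4665, -0.3702, 0.0874]
tool_rot: [0.649, 1.568, -0.812]
contact_force: [0.3, -0.0, -0.1]
opening: 0.0602
```

Run:
```python
from cell import robot
from h import *
s=robot.observe();print(s['tool_pos']);plan(s,(.4663,-.3685,.038),-83.7)
i=robot.camera_info("wrist");p,d=robot.read_camera("wrist");cv2.imwrite("pics/w7.png",p[:,:,::-1])
```

```text
[ 0.46645745 -0.37019494  0.08737177]
dp [ 0.0494 -0.0001 -0.0018] turn [-0.03  0.13 -0.1 ] rows>= 1.0
```

View pics/w7.png

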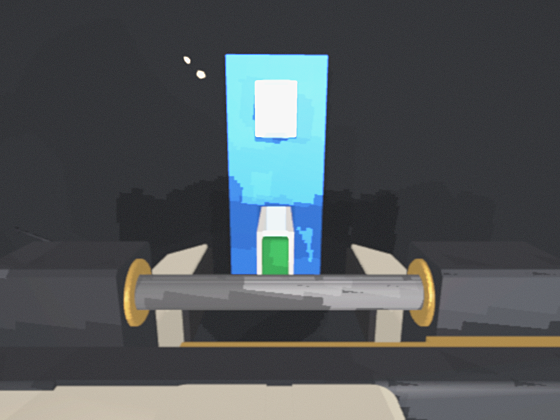

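The green-capped cuvette at (275,245) lies between the open fingers, about 2 mm left of centre. I'll correct that and descend.

move_arm([
  {"dp": [0.015, 0, -0.0018], "turn": [0, 0, 0]},
  {"dp": [0.035, 0, -0.0018], "turn": [0, 0, 0]},
  {"dp": [0.047, 0, -0.0018], "turn": [0, 0, 0]},
  {"dp": [0.048, 0, -0.0018], "turn": [0, 0, 0]},
  {"dp": [0.048, 0, -0.0018], "turn": [0, 0, 0]},
  {"dp": [0.048, 0, -0.0018], "turn": [0, 0, 0]},
  {"dp": [0.048, 0, -0.0018], "turn": [0, 0, 0]},
])

```text
time: 12.9
tool_pos: [0.4659, -0.3684, 0.0386]
tool_rot: [0.618, 1.569, -0.844]
contact_force: [0.0, 0.4, -0.2]
opening: 0.0598
```

Run:
```python
from cell import robot
from h import *
s=robot.observe();print(s['tool_pos'],s['contact_force']);plan(s,(.4663,-.3685,.037),-83.7)
```

```text
[ 0.46593191 -0.36841537  0.03864681] [ 0.01020001  0.35766924 -0.19009082]
dp [0.0016 0.0004 0.0001] turn [-0.05  0.08 -0.06] rows>= 0.0
```

Well aligned. I'll close gently on the frosted faces.

move_arm([
  {"dp": [0.001, 0.0004, 0], "turn": [0, 0, 0]},
  {"dp": [0.001, 0.0004, 0], "turn": [0, 0, 0]},
  {"dp": [0.001, 0.0004, 0], "turn": [0, 0, 0]},
  {"dp": [0.001, 0.0004, 0], "turn": [0, 0, 0]},
  {"dp": [0.001, 0.0004, 0], "turn": [0, 0, 0]},
  {"dp": [0.001, 0.0004, 0], "turn": [0, 0, 0]},
  {"dp": [0.001, 0.0004, 0], "turn": [0, 0, 0]},
  {"dp": [0.001, 0.0004, 0], "turn": [0, 0, 0]},
  {"dp": [0.001, 0.0004, 0], "turn": [0, 0, 0]},
], hand=0.0, squeeze=15)

```text
time: 13.8
tool_pos: [0.4659, -0.3679, 0.0367]
tool_rot: [0.023, 1.571, -1.439]
contact_force: [-0.7, -0.1, -0.4]
opening: 0.0179
```

move_arm([
  {"dp": [-0.003, 0, 0], "turn": [0, 0, 0]},
  {"dp": [-0.012, 0, 0], "turn": [0, 0, 0]},
  {"dp": [-0.03, 0, 0], "turn": [0, 0, 0]},
  {"dp": [-0.06, 0, 0], "turn": [0, 0, 0]},
  {"dp": [-0.1, 0, 0], "turn": [0, 0, 0]},
  {"dp": [-0.14, 0, 0], "turn": [0, 0, 0]},
  {"dp": [-0.17, 0, 0], "turn": [0, 0, 0]},
  {"dp": [-0.18, 0, 0], "turn": [0, 0, 0]},
  {"dp": [-0.18, 0, 0], "turn": [0, 0, 0]},
  {"dp": [-0.18, 0, 0], "turn": [0, 0, 0]},
])

```text
time: 14.8
tool_pos: [0.4654, -0.3673, 0.2153]
tool_rot: [-2.451, 1.568, 2.37]
contact_force: [-0.3, -0.0, -1.4]
opening: 0.0181
```

Run:
```python
from cell import robot
from h import *
s=robot.observe();print(s['tool_pos'],s['opening'],s['qpos']);plan(s,(.5667,.005,.215),-9.1)
i=robot.camera_info("wrist");p,d=robot.read_camera("wrist");cv2.imwrite("pics/w8.png",p[:,:,::-1])
i=robot.camera_info("scene");p,d=robot.read_camera("scene");cv2.imwrite("pics/s8.png",cv2.resize(p[150:400,250:480,::-1],None,fx=2.4,fy=2.4))
```

```text
[ 0.46537643 -0.36732306  0.21529176] 0.01810146193896554 [-7.97373767e-01  4.77152655e-01  1.34426047e+00 -6.36272287e-05
  1.32252917e+00  6.64274126e-01]
dp [ 0.0007  0.1413 -0.3591] turn [-7.465e+01 -1.400e-01  1.000e-02] rows>= 8.7
```

View pics/w8.png

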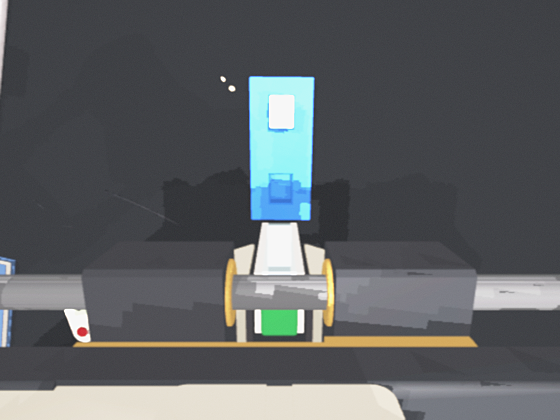

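View pics/s8.png

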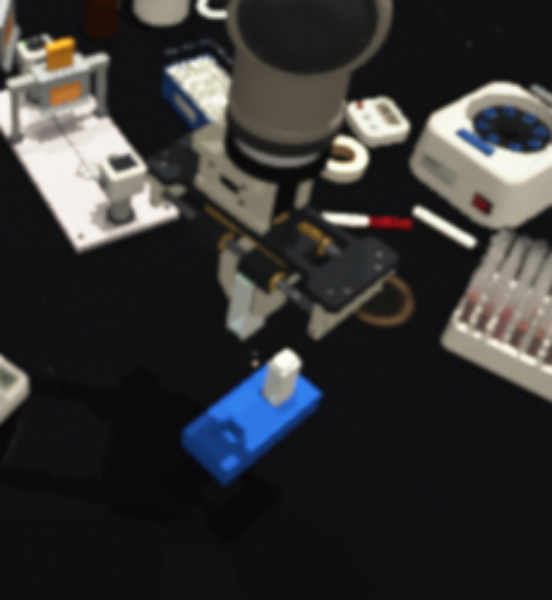

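The white-capped cuvette is still in the rack, at (281,112). The green-capped one is in the fingers, upright and with its clear faces free. I'll carry it over now.

move_arm([
  {"dp": [0, 0.014, -0.036], "turn": [-7.4, 0, 0]},
  {"dp": [0, 0.028, -0.072], "turn": [-14.8, 0, 0]},
  {"dp": [0, 0.042, -0.108], "turn": [-22.2, 0, 0]},
  {"dp": [0, 0.056, -0.144], "turn": [-29.6, 0, 0]},
  {"dp": [0, 0.07, -0.18], "turn": [-37, 0, 0]},
  {"dp": [0, 0.084, -0.216], "turn": [-44.4, 0, 0]},
  {"dp": [0, 0.098, -0.252], "turn": [-51.8, 0, 0]},
  {"dp": [0, 0.112, -0.288], "turn": [-59.2, 0, 0]},
  {"dp": [0, 0.126, -0.32], "turn": [-66.6, 0, 0]},
  {"dp": [0, 0.136, -0.345], "turn": [-73, 0, 0]},
])

```text
time: 15.9
tool_pos: [0.5633, -0.0079, 0.2151]
tool_rot: [3.081, 1.568, 2.9]
contact_force: [0.2, -0.7, -0.0]
opening: 0.0179
```

move_arm([
  {"dp": [0, 0, 0], "turn": [0, 0, 0]},
  {"dp": [0, 0, 0], "turn": [0, 0, 0]},
  {"dp": [0, 0, 0], "turn": [0, 0, 0]},
])

```text
time: 16.2
tool_pos: [0.5631, -0.0109, 0.2159]
tool_rot: [-2.82, 1.569, -3.01]
contact_force: [0.5, -1.0, -0.0]
opening: 0.0178
```

Run:
```python
from cell import robot
from h import *
s=robot.observe();print(s['tool_pos'],s['opening'],s['qpos']);plan(s,(.5667,.005,.14),-9.1)
```

```text
[ 0.56307954 -0.01094383  0.21588066] 0.01780605765377411 [-1.55239613e-01  4.21450682e-01  1.43290210e+00 -4.93102952e-04
  1.28884379e+00  3.43881606e-02]
dp [0.0759 0.0164 0.0007] turn [-1.76 -0.09  0.03] rows>= 1.6
```

move_arm([
  {"dp": [0.02, 0.01, 0.0007], "turn": [-1.7, 0, 0]},
  {"dp": [0.045, 0.0164, 0.0007], "turn": [-1.7, 0, 0]},
  {"dp": [0.07, 0.0164, 0.0007], "turn": [-1.7, 0, 0]},
  {"dp": [0.076, 0.0164, 0.0007], "turn": [-1.7, 0, 0]},
  {"dp": [0.076, 0.0164, 0.0007], "turn": [-1.7, 0, 0]},
  {"dp": [0.076, 0.0164, 0.0007], "turn": [-1.7, 0, 0]},
])

```text
time: 16.8
tool_pos: [0.5679, 0.0051, 0.1418]
tool_rot: [-0.05, 1.569, -0.209]
contact_force: [-0.4, -0.8, -0.7]
opening: 0.018
```

Run:
```python
from cell import robot
from h import *
s=robot.observe();print(s['tool_pos'],s['opening']);plan(s,(.5667,.005,.088),-9.1)
i=robot.camera_info("wrist");p,d=robot.read_camera("wrist");cv2.imwrite("pics/w9.png",p[:,:,::-1])
v,u=np.mgrid[0:420,0:560];w=(v<240)&(d>0)
X=unproj(i,u[w],v[w],d[w]);
for lo,hi,n in((.137,.147,'fin'),(.1,.111,'roof+bar'),(.092,.098,'lamp')):
    t=X[(X[:,2]>lo)&(X[:,2]<hi)&(np.abs(X[:,0]-.58)<.08)];print(n,len(t),t.mean(0) if len(t) else 0,cv2.minAreaRect(t[:,:2].astype(np.float32)) if len(t)>5 else 0)
p,d=robot.read_camera("scene");cv2.imwrite("pics/s9.png",cv2.resize(p[110:270,200:360,::-1],None,fx=3.6,fy=3.6,interpolation=cv2.INTER_CUBIC))
```

```text
[0.56792611 0.00510174 0.14182423] 0.017962249680488974
dp [ 0.0538 -0.0003 -0.0013] turn [-0.02  0.1   0.  ] rows>= 1.1
fin 2418 [0.58210758 0.09064214 0.14185417] ((0.5769096612930298, 0.05693493038415909), (0.08230049163103104, 0.03385431692004204), 81.25151062011719)
roof+bar 10427 [0.58072934 0.09247755 0.10588858] ((0.5758764743804932, 0.06262806057929993), (0.09351065754890442, 0.13004961609840393), 81.22820281982422)
lamp 233 [0.58154401 0.08188038 0.09513298] ((0.5787132978439331, 0.08235107362270355), (0.010334726423025131, 0.1255090981721878), 80.93879699707031)
```

View pics/w9.png

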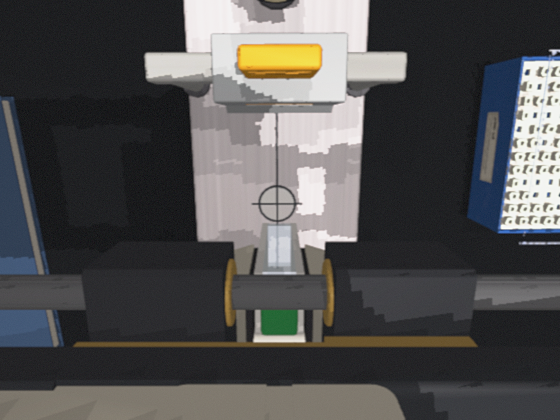

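View pics/s9.png

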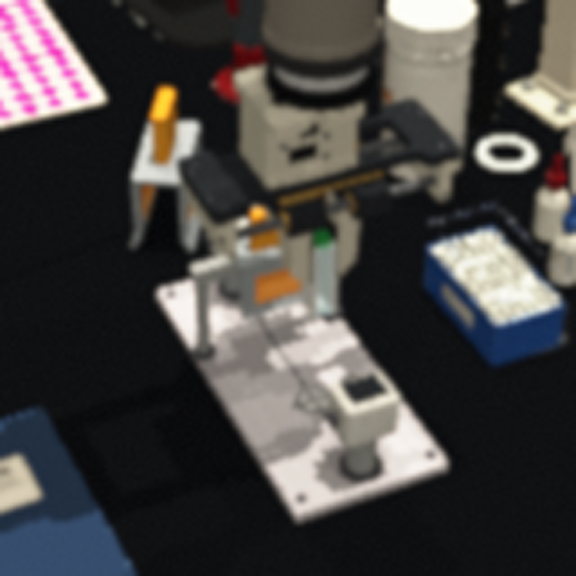

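move_arm([
  {"dp": [0.01, 0, -0.0013], "turn": [0, 0, 0]},
  {"dp": [0.025, 0, -0.0013], "turn": [0, 0, 0]},
  {"dp": [0.04, 0, -0.0013], "turn": [0, 0, 0]},
  {"dp": [0.05, 0, -0.0013], "turn": [0, 0, 0]},
  {"dp": [0.053, 0, -0.0013], "turn": [0, 0, 0]},
  {"dp": [0.053, 0, -0.0013], "turn": [0, 0, 0]},
  {"dp": [0.053, 0, -0.0013], "turn": [0, 0, 0]},
  {"dp": [0.053, 0, -0.0013], "turn": [0, 0, 0]},
])

```text
time: 17.7
tool_pos: [0.5664, 0.006, 0.0884]
tool_rot: [-0.021, 1.569, -0.179]
contact_force: [-0.2, -0.6, -0.5]
opening: 0.018
```

Run:
```python
from cell import robot
from h import *
s=robot.observe();print(s['time'],s['tool_pos'],s['opening'],s['contact_force'],np.abs(s['qvel']).max());plan(s,(.5667,.005,.088),-9.1)
i=robot.camera_info("wrist");p,d=robot.read_camera("wrist");cv2.imwrite("pics/w10.png",p[:,:,::-1])
v,u=np.mgrid[0:420,0:560];w=(v>190)&(v<265)&(u>250)&(u<310)&(d>0)
X=unproj(i,u[w],v[w],d[w]);t=X[(X[:,2]>.05)&(X[:,2]<.128)]
a=np.radians(-9.1);o=np.array([.5667,.005,0]);P=(t-o)@np.array([[np.cos(a),-np.sin(a),0],[np.sin(a),np.cos(a),0],[0,0,1]])
print('visible cuvette in photometer frame',len(P),np.percentile(P,[2,25,50,75,98],axis=0).round(4))
p,d=robot.read_camera("scene");cv2.imwrite("pics/s10.png",cv2.resize(p[110:270,200:360,::-1],None,fx=3.6,fy=3.6,interpolation=cv2.INTER_CUBIC))
```

```text
17.7 [0.56644262 0.00604011 0.08837137] 0.018039022538711123 [-0.21074337 -0.58412275 -0.50332506] 0.0018951694831077562
dp [ 0.0004 -0.001   0.0004] turn [0.06 0.08 0.  ] rows>= 0.0
visible cuvette in photometer frame 1973 [[-1.110e-02  1.010e-02  5.960e-02]
 [-5.000e-03  1.250e-02  8.060e-02]
 [ 1.000e-04  1.280e-02  9.510e-02]
 [ 5.300e-03  1.310e-02  1.052e-01]
 [ 1.180e-02  1.340e-02  1.146e-01]]
```

View pics/w10.png

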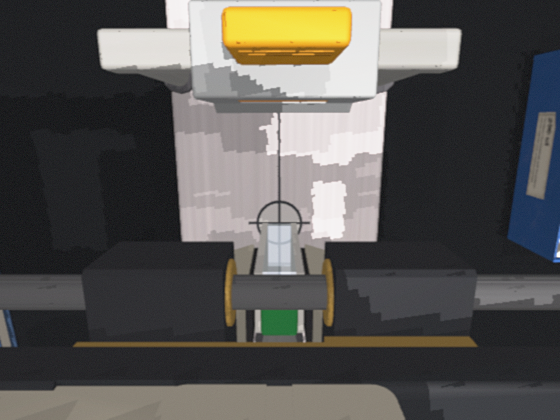

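View pics/s10.png

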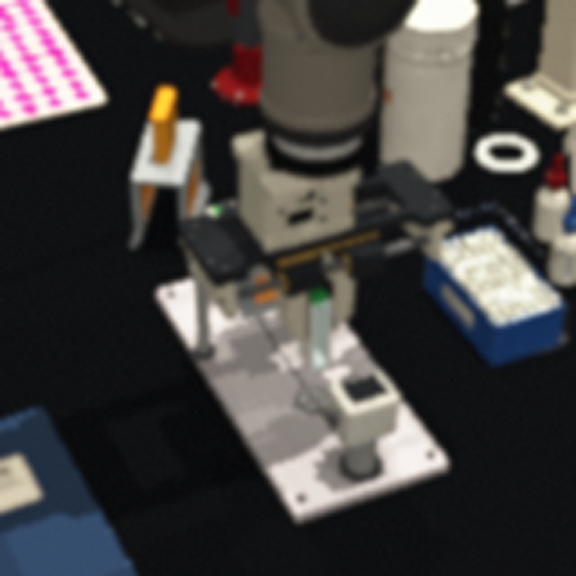

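The window face sits at photometer y = +12.8 mm, where 12.5 is expected, and x is centred. Last checks are the cuvette's tilt and yaw, the saddle, the bottle and the white-capped cuvette.

Run:
```python
from cell import robot
from h import *
s=robot.observe()
i=robot.camera_info("wrist");p,d=robot.read_camera("wrist")
v,u=np.mgrid[0:420,0:560];w=(v>190)&(v<265)&(u>250)&(u<310)&(d>0)
a=np.radians(-9.1);o=np.array([.5667,.005,0]);M=np.array([[np.cos(a),-np.sin(a),0],[np.sin(a),np.cos(a),0],[0,0,1]])
X=unproj(i,u[w],v[w],d[w]);t=X[(X[:,2]>.05)&(X[:,2]<.12)];P=(t-o)@M
P=P[(np.abs(P[:,1]-.0128)<.002)&(np.abs(P[:,0])<.009)]
c=np.linalg.lstsq(np.column_stack([P[:,0],P[:,2],np.ones(len(P))]),P[:,1],rcond=None)[0];print("yaw, pitch rad",c[:2],"zmin",P[:,2].min())
w=(v<110)&(d>0);X=unproj(i,u[w],v[w],d[w])
P=(X-o)@M;
for n,z0 in(('fin',.142),('roof',.107)):
    q=P[(np.abs(P[:,2]-z0)<.0025)&(P[:,1]>.06)];print(n,len(q),cv2.minAreaRect(q[:,:2].astype(np.float32)),np.median(q[:,2]))
i=robot.camera_info("top");p,d=robot.read_camera("top");cv2.imwrite("pics/t11.png",p[:,:,::-1])
for n,(x0,x1,y0,y1),lo in(('bottle',(184,204,142,162),.085),('blank',(370,400,205,222),.06)):
    w=(u>=x0)&(u<x1)&(v>=y0)&(v<y1)&(d>0);X=unproj(i,u[w],v[w],d[w]);X=X[X[:,2]>lo];z=np.load("/tmp/top0.npz")['d'];Y=unproj(i,u[w],v[w],z[w]);Y=Y[Y[:,2]>lo];print(n,X.mean(0),'start',Y.mean(0))
s=robot.observe();print(s['time'],s['tool_pos'],s['opening'],s['contact_force'])
```

```text
yaw, pitch rad [-0.00218142  0.0008319 ] zmin 0.055986616701950334
fin 5478 ((0.0016824807971715927, 0.08913672715425491), (0.010443136096000671, 0.034119993448257446), 89.90703582763672) 0.14217533751819345
roof 11776 ((0.00023590773344039917, 0.08919721841812134), (0.1259288787841797, 0.032108861953020096), 0.1566968411207199) 0.10734537966823374
bottle [0.74907501 0.24611131 0.0969427 ] start [0.74591575 0.24327345 0.11047854]
blank [ 0.53320646 -0.3584669   0.07180088] start [ 0.52821421 -0.33231079  0.16141897]
17.9 [0.56615396 0.00606284 0.08804668] 0.017947413779352182 [-0.66190874 -0.4600303  -1.39875452]
```

View pics/t11.png

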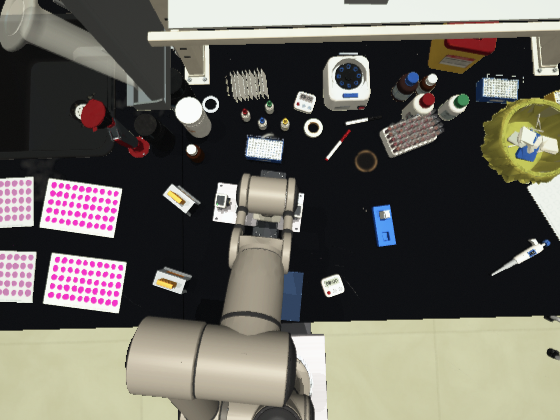

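Run:
```python
from cell import robot
print(robot.hand_in());s=robot.observe();print(s['time'],s['tool_pos'],s['opening'])
```

```text
the job is handed in; nothing more can be done
None
the job is handed in; nothing more can be done
```

I hung the amber saddle on the middle of the bar and let go of it. Then I lifted the green-capped cuvette out of the rack by its frosted faces and handed in, at 17.9 s, while holding it over the ring mark. The hand-in gave no verdict.

**Last checks before hand-in:**
- **Saddle:** it is seated on the bar with its roof at z 0.107 m. It is within 2 mm of the bar's middle and square to it.
- **Cuvette:** it is within about 1 mm of the ring mark, with tilt and yaw under 0.01 rad. Its window point is at about 0.0755 m against the light path at 0.075 m. The fingers read 18 mm open, the width across the frosted faces, and it is clear of everything else.
- **White-capped cuvette and bottle:** the top camera shows the white-capped cuvette still in the rack, within about 4 mm of where the wrist camera first measured it. The bottle is upright where it started.

**One check disagreed:** the automatic before/after comparison from the top camera was off for the white-capped cuvette, by about 26 mm sideways and 90 mm in height, and by a few mm sideways and 14 mm in height for the bottle. I put this down to stray depth points in the starting picture, because the starting height it gave for the cuvette (0.16 m) is impossible. For those two I relied on the pictures, plus the earlier wrist-camera measurement for the cuvette.

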